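# Free the jammed glue scraper

### The job

The glue scraper is jammed in the slot of the wooden tool block, and a straight pull would lift the block, which is not fastened down. First stand the glue stick from the block upright on the table, then rock the scraper along its slot, leaning it clearly first towards where the glue stick stood, then to the other side, and so on until it works its way out. Put it blade down in the empty compartment of the tool caddy, leaving the block where it stands and the jar, tape roll and small cap undisturbed.

Things in the scene. Friction and masses are not known exactly. Their poses are not given: they have to be found in the camera images.
- block: Loose tool block, 2.5 kg, wood on a dark rubber-soled steel foot, 170 mm (its x) by 100 mm (its y), 45 mm high; the foot is 200 mm long and 18 mm high. Origin at the centre of its underside, z up. A straight slot runs along its x in the middle of the top. A pull of about 26 N straight up lifts the block; it slides at about 25 N, less while it is being pulled up.
- slot (a point): Middle of the slot's mouth, level with the block's top, axes as the block's. Slot 78 mm (x) by 6 mm, 24 mm deep; 9 mm spare past each end of the blade. -y side wood, +y side two sprung rubber jaws, x = 14 to 38 and -38 to -14 mm, full depth, pinching the blade's two ends. Each end holds with some 17 N of friction; the blade is loose once its edge is above the mouth.
- scraper: Glue scraper, 139 mm long, 0.13 kg. Origin: middle of the blade's lower edge; its z runs to the handle's end. Blade 60 mm wide (x), 6 mm thick (y), z = 0 to 50 mm; steel collar 34 x 14 mm to 60 mm; wooden handle 26 (x) by 18 mm (y), z = 57 to 139 mm. Starts upright in the slot, edge on the slot's floor (21 mm up), its x along the block's x.
- scraper_top (a point): Centre of the end of the scraper's handle, 139 mm from the lower edge. Leaning the scraper along the slot, about one end of the blade (the middle of its pinched part, 20 to 30 mm from the centre), lifts the other end and takes under 15 N here; leaned back about the risen end, the first one rises in turn.
- glue_stick: Glue stick, 96 mm tall, 60 g: green barrel 31 mm in diameter up to 72 mm, white cap 27 mm in diameter above. Origin at the centre of its foot. Starts upright on top of the block (45 mm up), some 55 mm from the scraper's axis towards the block's +x end, in the way of the rocking.
- caddy: Plywood tool caddy, fixed to the table, 190 mm (its x) by 100 mm (its y) by 70 mm high, walls and floor 5 mm. Origin at the centre of its underside. A 5 mm wall across the middle makes two compartments, each 87 mm (x) by 90 mm (y) inside: the one at +x, centred 46 mm from the origin, is empty; the one at -x is full of upright tools up to 130 mm above the table.
- jar: Bystander: closed jar, 56 mm in diameter, 85 mm tall, origin at the centre of its underside.
- tape: Bystander: roll of tape lying flat, 64 mm in diameter, 19 mm high, origin at the centre of its underside.
- cap: Bystander: small yellow cap standing open end up, 32 mm in diameter, 26 mm high, origin at the centre of its underside.

How it is judged:
On the way, in this order (a step that is already met when the one before it is completed fails the run):
1. the glue stick stands upright on the table while the scraper is still down in its slot (height (world z) of glue_stick below 0.004 m and angle between glue_stick's own z axis and vertical below 0.1 rad and linear speed of glue_stick below 0.02 m/s and z of scraper in the frame of block below 0.027 m), for 0.2 s.
2. the scraper, still in its slot, leans at least 0.06 rad (3.5 degrees) towards the block's +x end (angle between the z axis of scraper and the z axis of block, either way round above 0.06 rad and x of scraper_top in the frame of block above 0 m and z of scraper in the frame of block below 0.044 m).
3. after that the scraper, still in its slot, leans at least 0.06 rad towards the block's -x end (angle between the z axis of scraper and the z axis of block, either way round above 0.06 rad and x of scraper_top in the frame of block below 0 m and z of scraper in the frame of block below 0.044 m).
At the end, for the whole second after the job is handed in: The scraper rests blade down in the caddy's empty compartment (lower edge less than 30 mm above the table, leaning less than 0.8 rad), the glue stick stands upright on the table (within 0.1 rad), and the block stands flat, within 30 mm of where it was (x of scraper in the frame of caddy between 0.002 and 0.09 m and y of scraper in the frame of caddy between -0.045 and 0.045 m and height (world z) of scraper below 0.03 m and angle between scraper's own z axis and vertical below 0.8 rad and height (world z) of scraper_top above 0.08 m and linear speed of each of scraper, glue_stick below 0.02 m/s and height (world z) of glue_stick below 0.004 m and angle between glue_stick's own z axis and vertical below 0.1 rad and distance of block from where it was at the start of the episode below 0.03 m and angle between block's own z axis and vertical below 0.03 rad); the robot touches nothing.
It fails at once if the tool block is lifted or shoved by more than 30 mm, or tipped by more than 0.12 rad (distance of block from where it was at the start of the episode above 0.03 m or angle between block's own z axis and vertical above 0.12 rad).
It fails at once if the glue stick is tipped by more than 0.6 rad (angle between glue_stick's own z axis and vertical above 0.6 rad).
It fails at once if the jar, the tape roll or the small cap is moved by more than 30 mm (distance of any of jar, tape, cap from where it was at the start of the episode above 0.03 m).
It also fails if it takes over 67 s, if anything falls off the work surface, if the arm or the gripper's body presses on something with over 40 N, if the wrist force passes 120 N, or if a joint passes its speed limit or range.

### The arm

A 7-joint arm with a two-finger parallel gripper is mounted at the origin on the work surface. World frame = base frame: x ahead of the robot, y to its left, z up, the work surface at z = 0. Lengths are in m, angles in rad, forces in N, time in s.
With the tool pointing down it reaches from about 0.425 to 0.875 m from the base axis. Payload 4.7 kg.
Tool frame: the origin (TCP) lies at the very end of the fingers, on their centre line; the grasp point (between the pads) lies 19 mm behind it; z points along the fingers, y is the line along which they close (so a half turn about z gives the same grasp; the last joint's range is limited). The gripper opens to 87 mm and grips with 3 to 60 N. Pads are 19 mm wide; open, the fingers measure 117 mm over their backs; the gripper's body (75 mm by 190 mm) begins 51 mm behind the grasp point.
Start: joints at [1.21, 0.321, -0.07, 1.45, 0.023, 1.371, -0.057], TCP at [0.238, -0.605, 0.223] pointing down, gripper open.
Joint ranges: [-2.86, 2.86], [-0.3, 2.09], [-1.38, 1.24], [0.06, 2.45], [-1.56, 4.7], [0.09, 2.05], [-2.69, 2.69]. Speed limits (rad/s): [2.57, 2.57, 3.14, 3.14, 3.14, 3.14, 3.14].

### API

Orientations are given as a rotation vector (axis times angle).
In Python, from bench import get_state, get_image, get_calibration, close_job gives the robot as it stands.
- The arm moves only by the shell command python3 -m crank 'ROWS' [FORCE]. ROWS is JSON, a list of rows, each a list of 5 numbers: the opening, from 0 (shut) to 1 (fully open), then the shift along the world's x, y, z in units of 0.2 m (1.0 is 0.2 m), then the turn about the world's z in units of 2 pi rad (1.0 is 2 pi rad). A call has 1 to 5 rows; each row is the pose to reach, as a shift and turn from the pose commanded when the call began, turning the shorter way round; what a row does not reach only later rows make up. A row lasts 1/8 s, in which the tool goes at most 62.5 mm and 10.7 degrees, less where a joint would pass 70% of its speed; a pose out of reach is approached as far as the arm can. A call with a number of a shift or a turn outside -1 to 1 is refused whole. A call with a gripper value outside its range is refused whole. The fingers move at their own pace and stop on an object; FORCE is the grip in N (left out, the last holds). Time passes only in rows, so rows that repeat a pose let the fingers close. It gives the time, the measured TCP pose, the force, the opening and the grip force at its end, in the units of the state.
- get_state(): the state, without advancing time (a new reading comes with each control period).
- get_image(name): name is "side" or "top"; returns the picture (480x640x3 uint8, red, green, blue); there is no depth.
- get_calibration(name): a dict with "fovy" (degrees; the focal length in pixels is half the picture's height over the tangent of half this angle, whatever the lens; pixels are square), "cx", "cy" (the principal point, pixels), "R" (3x3) and "t" (3): a world point X has camera coordinates R X + t. Camera axes: x right, y down, z forward; pixel columns grow to the right and rows downward; lengths in m; the calibration is good to about 2 mm. A picture is of the moment at which its call begins. get_calibration takes no time and is no camera call.
- close_job(): hands the job in; it is judged then, once.
The state is a dict: "time": time; "joint_positions": joint angles; "qd": joint speeds; "joint_torque": joint torques, N m; "position": TCP position; "tool_rot": TCP orientation; "ft_force": force on the tool from outside, world axes, zero at the start; "torque": the same for the moment, N m; "grip_width": opening from 0.0 (shut) to 1.0 (fully open); "grip_force": force on a finger pad.
Only numpy, scipy, OpenCV 4.12 (cv2) and the standard library are available. Lean on these libraries where they do the work, as an engineer would, in place of code of your own. Each camera call takes 0.05 s, during which the arm holds its last target. There are 200 camera calls.

## Working session

There is one attempt and no reset: what is moved stays moved. The work goes in short steps, Python scripts to look and compute and a shell command to move; the robot and the scene stay as the last step left them, time stands still between calls to the robot, and variables do not carry over. Pictures are saved under pics/ and viewed, at most 10 in all, crops included, and the job is handed in when it is done.

```bash
mkdir -p pics; ls
python3 - <<'E'
from bench import *
import cv2
print(get_state())
for n in("side","top"):
    im=get_image(n); cv2.imwrite(f"pics/{n}0.png",im[:,:,::-1]); print(n,get_calibration(n))
E
```

```text
pics
{'time': 0.0, 'joint_positions': array([ 1.2100744 ,  0.32181429, -0.07005052,  1.45164691,  0.02260021,
        1.37078672, -0.05692057]), 'qd': array([ 0.0014077 , -0.00131684,  0.0031491 ,  0.00028852, -0.00233681,
        0.00161702,  0.00145306]), 'joint_torque': array([ 5.74469232e-04, -4.91284740e+01, -4.03621383e-01, -3.12527883e+01,
       -6.39656698e-02,  4.37753170e-02,  1.75606178e-04]), 'position': array([ 0.23770672, -0.60439854,  0.22148099]), 'tool_rot': array([-3.08480827e+00, -5.84955020e-01,  7.11758739e-04]), 'ft_force': array([ 0.36391451,  0.01538326, -1.19013348]), 'torque': array([ 0.03769597, -0.04487924, -0.01882954]), 'grip_force': 0.0, 'grip_width': 0.9983503192394946}
side {'fovy': 52.122617505564534, 'cx': 324.07407078422716, 'cy': 239.5466826134375, 'R': array([[ 0.99451542, -0.1042912 , -0.00790112],
       [-0.06894271, -0.59687379, -0.79936761],
       [ 0.07865104,  0.79552814, -0.6007903 ]]), 't': array([-0.57041514,  0.14504324,  0.80028151])}
top {'fovy': 48.757079019898185, 'cx': 326.59714531421815, 'cy': 241.44506049444837, 'R': array([[-0.00177263, -0.99963799, -0.02684689],
       [-0.98814472,  0.0058724 , -0.15341293],
       [ 0.15351505,  0.02625666, -0.98779741]]), 't': array([0.03636439, 0.56673791, 0.93371543])}
```

View pics/side0.png

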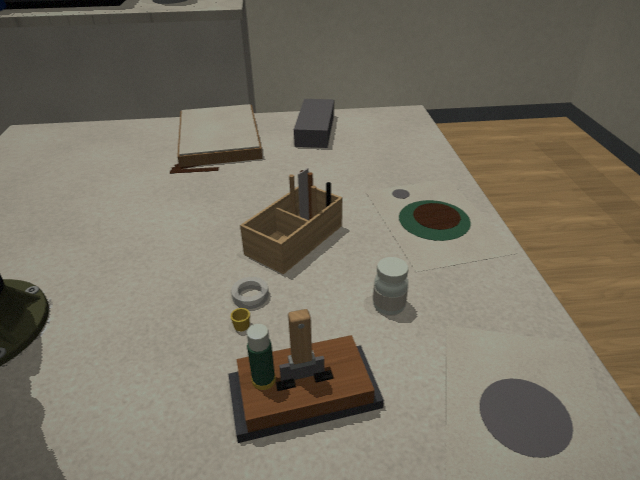

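View pics/top0.png

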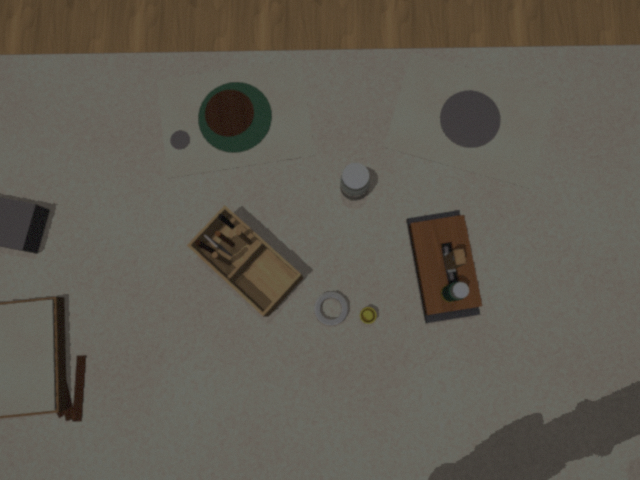

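The side view has the block at about (305,385), glue stick cap at (258,332), scraper handle top at (299,315) and caddy at (293,225). The top view has the block at (444,265), cap at (459,290), handle end at (460,257), caddy at (246,260) with its empty compartment at about (270,278), jar at (355,180), tape at (333,308) and yellow cap at (369,315). Next I'll segment these.

```bash
cat > h.py <<'E'
import numpy as np, cv2
from bench import *
def cal(n):
    c=get_calibration(n); return c,240/np.tan(np.radians(c["fovy"])/2)
def ray(n,p):
    c,f=cal(n); d=c["R"].T@np.array([(p[0]-c["cx"])/f,(p[1]-c["cy"])/f,1]); return -c["R"].T@c["t"],d
def plane(n,p,z):
    o,d=ray(n,p); return o+d*(z-o[2])/d[2]
def tri(ps,pt):
    (o,d),(q,e)=ray("side",ps),ray("top",pt)
    s=np.linalg.lstsq(np.c_[d,-e],q-o,rcond=None)[0]; a,b=o+d*s[0],q+e*s[1]
    return (a+b)/2,np.linalg.norm(a-b)
def proj(n,X):
    c,f=cal(n); x=c["R"]@np.asarray(X)+c["t"]; return f*x[0]/x[2]+c["cx"],f*x[1]/x[2]+c["cy"]
E
python3 - <<'E'
import cv2,numpy as np
s=cv2.imread("pics/side0.png");t=cv2.imread("pics/top0.png")
a=cv2.resize(s[300:440,220:390],None,fx=3.2,fy=3.2,interpolation=cv2.INTER_CUBIC)
cv2.imwrite("pics/c1.png",a)
b=cv2.resize(t[200:330,400:490],None,fx=4.4,fy=4.4,interpolation=cv2.INTER_CUBIC)
c=cv2.resize(t[200:330,180:310],None,fx=3,fy=4.4,interpolation=cv2.INTER_CUBIC)
b=cv2.convertScaleAbs(np.hstack([b,c]),alpha=1.6)
cv2.imwrite("pics/c2.png",b); print(a.shape,b.shape)
h=cv2.cvtColor(t,cv2.COLOR_BGR2HSV);hs=cv2.cvtColor(s,cv2.COLOR_BGR2HSV)
for p in[(430,250),(459,290),(460,257),(420,220),(400,250),(270,278)]:print(p,h[p[1],p[0]])
for p in[(258,332),(299,315),(300,335),(340,370),(262,360)]:print(p,hs[p[1],p[0]])
E
```

```text
(448, 544, 3) (572, 786, 3)
(430, 250) [ 14 148  76]
(459, 290) [113   9 109]
(460, 257) [ 18 105 102]
(420, 220) [24 27 47]
(400, 250) [ 26  20 103]
(270, 278) [ 19  91 104]
(258, 332) [ 41  17 165]
(299, 315) [ 17 111 152]
(300, 335) [ 16 120  64]
(340, 370) [ 13 144 106]
(262, 360) [ 69 107  31]
```

View pics/c1.png

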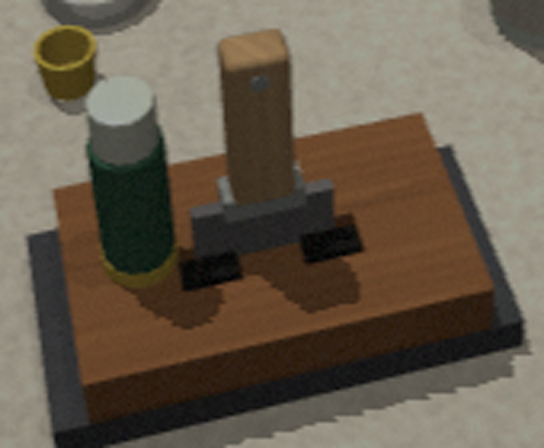

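View pics/c2.png

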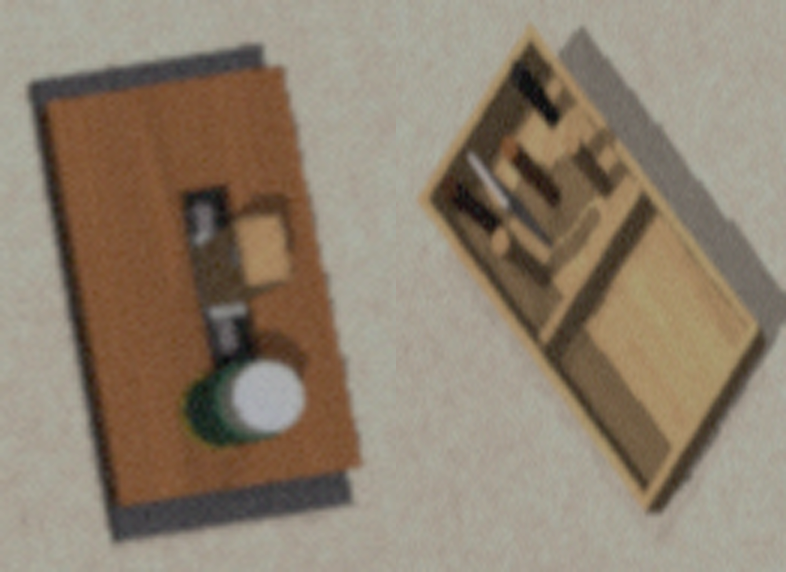

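The crops give these full-image points. Side: cap top (258.1,330.9), handle end (299.4,314.7), block top corners (237.2,359.4), (351.9,335.3), (373.4,391.3), (245.9,418.1). Top: cap (460.7,290), handle end (459.5,256.8), block corners (410.7,223.4), (464.3,215.5), (481.8,305.7), (427.3,314.3), and caddy rim (225,206.1), (302.3,274.3), (264.7,315.5), (189,245.5). The glue stick stands at the block's lower (−world x) end.

```bash
cat > m.py <<'E'
from h import *
np.set_printoptions(precision=4,suppress=True)
print("gluecap",*tri((258.1,330.9),(460.7,290)))
print("handle",*tri((299.4,314.7),(459.5,256.8)))
# side TL=near robot(-x,+y)?; match: top TL=(+x,+y) etc
S=[(351.9,335.3),(373.4,391.3),(245.9,418.1),(237.2,359.4)]
T=[(410.7,223.4),(464.3,215.5),(481.8,305.7),(427.3,314.3)]
B=[tri(a,b) for a,b in zip(S,T)]
for b in B:print(*b)
B=np.array([b[0] for b in B]);c=B.mean(0);d=(B[2]+B[3]-B[0]-B[1])/2
print("block",c,"len",np.linalg.norm(d),"w",np.linalg.norm((B[0]+B[3]-B[1]-B[2])/2),"yaw x",np.degrees(np.arctan2(d[1],d[0])))
C=np.array([plane("top",p,.07) for p in[(225,206.1),(302.3,274.3),(264.7,315.5),(189,245.5)]])
d=(C[1]+C[2]-C[0]-C[3])/2;print("caddy",C,C.mean(0),np.linalg.norm(d),np.degrees(np.arctan2(d[1],d[0])),"w",np.linalg.norm((C[0]+C[1]-C[2]-C[3])/2))
u=d/np.linalg.norm(d);print("comp",C.mean(0)+.046*u)
print("tape",plane("top",(333,308),.01),"cap",plane("top",(369,315),.026),"jar",plane("top",(355,176),.085))
s=get_state();print(s["position"],cv2.Rodrigues(s["tool_rot"])[0])
E
python3 m.py
```

```text
gluecap [ 0.472  -0.1868  0.139 ] 0.0025546737877877902
handle [ 0.5241 -0.183   0.1574] 0.002264688462181226
[ 0.6012 -0.1215  0.043 ] 0.00256385836704285
[ 0.6152 -0.2208  0.0425] 0.0019602684529848612
[ 0.4491 -0.2443  0.0455] 0.0017398838378222062
[ 0.4342 -0.147   0.042 ] 0.002046770331654439
block [ 0.5249 -0.1834  0.0433] len 0.1683624168124276 w 0.0993856056048913 yaw x -171.63947360940028
caddy [[0.6293 0.2189 0.07  ]
 [0.5039 0.0769 0.07  ]
 [0.4313 0.143  0.07  ]
 [0.5569 0.2824 0.07  ]] [0.5303 0.1803 0.07  ] 0.18855325957098873 -131.7409873848868 w 0.09717965022073663
comp [0.4997 0.146  0.07  ]
tape [0.4459 0.0233 0.01  ] cap [ 0.4324 -0.043   0.026 ] jar [ 0.6795 -0.0183  0.085 ]
[ 0.2377 -0.6044  0.2216] [[ 0.9306  0.3661 -0.0007]
 [ 0.3661 -0.9306  0.0016]
 [-0.0001 -0.0017 -1.    ]]
```

```bash
python3 -m crank '[[1,0.55,1,0,-0.0364],[1,0.55,1,0,-0.0364],[1,0.55,1,0,-0.0364],[1,0.55,1,0,-0.0364],[1,0.55,1,0,-0.0364]]' 15; python3 -m crank '[[1,0.605,1.0,0,0],[1,0.605,1.0,0,0],[1,0.605,1.0,0,0],[1,0.605,1.0,0,0],[1,0.605,1.0,0,0]]'; python3 -m crank '[[1,0,0.09,-0.1,0],[1,0,0.09,-0.1,0],[1,0,0.09,-0.1,0]]'
python3 - <<'E'
from h import *
s=get_state();print(s["position"],cv2.Rodrigues(s["tool_rot"])[0][:,1])
cv2.imwrite("pics/s1.png",get_image("side")[250:450,150:450,::-1])
E
```

```text
time: 0.72
position: [0.3505, -0.4012, 0.2226]
tool_rot: [-3.132, -0.24, -0.001]
ft_force: [0.1, -0.5, -0.8]
grip_width: 1.003
grip_force: 0.0
time: 1.35
position: [0.4706, -0.2017, 0.2225]
tool_rot: [-3.131, -0.239, -0.001]
ft_force: [-0.2, -0.3, -0.2]
grip_width: 0.999
grip_force: 0.0
time: 1.72
position: [0.4686, -0.1889, 0.203]
tool_rot: [3.133, 0.226, 0.0]
ft_force: [0.3, -0.8, -0.3]
grip_width: 0.999
grip_force: 0.0
[ 0.46862358 -0.18890368  0.2029548 ] [ 1.43303749e-01 -9.89678381e-01  8.59394966e-04]
```

View pics/s1.png

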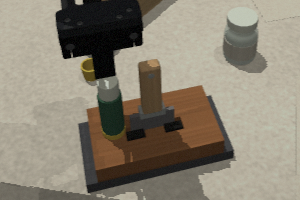

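The fingers are over the glue stick and straddle it across the block; the stick is at crop (111,110). I'll descend and grip.

```bash
python3 -m crank '[[1,0,0.01,-0.2,0],[1,0,0.01,-0.35,0],[1,0,0.01,-0.5,0],[1,0,0.01,-0.54,0],[1,0,0.01,-0.54,0]]' 15; python3 -m crank '[[0.2,0,0,0,0],[0.2,0,0,0,0],[0.2,0,0,0,0],[0.2,0,0,0,0],[0.2,0,0,0,0]]'; python3 -m crank '[[0.2,0,0,0,0],[0.2,0,0,0,0],[0.2,0,0,0,0],[0.2,0,0,0,0]]'
```

```text
time: 2.4
position: [0.4692, -0.1856, 0.0951]
tool_rot: [3.133, 0.228, 0.0]
ft_force: [0.8, 0.2, 1.3]
grip_width: 0.997
grip_force: 0.0
time: 3.02
position: [0.4689, -0.1849, 0.0946]
tool_rot: [3.133, 0.229, -0.0]
ft_force: [0.6, -0.1, -0.2]
grip_width: 0.513
grip_force: 0.0
time: 3.52
position: [0.4689, -0.1849, 0.0945]
tool_rot: [3.133, 0.229, -0.0]
ft_force: [0.6, -0.7, -1.3]
grip_width: 0.358
grip_force: 14.8
```

```bash
python3 -m crank '[[0.2,0,0,0.1,0],[0.2,0,0,0.25,0],[0.2,0,0,0.4,0],[0.2,0,0,0.4,0]]'; python3 -m crank '[[0.2,0,-0.15,0,0],[0.2,0,-0.4,0,0],[0.2,0,-0.65,0,0],[0.2,0,-0.9,0,0],[0.2,0,-1,0,0]]'; python3 -m crank '[[0.2,0,-0.05,-0.15,0],[0.2,0,-0.05,-0.35,0],[0.2,0,-0.05,-0.5,0],[0.2,0,-0.05,-0.56,0],[0.2,0,-0.05,-0.58,0]]';python3 -m crank '[[0.2,0,0,-0.02,0],[0.2,0,0,-0.03,0],[0.2,0,0,-0.03,0]]'
python3 - <<'E'
from h import *
cv2.imwrite("pics/s2.png",get_image("side")[250:480,150:450,::-1])
E
```

```text
time: 4.03
position: [0.4705, -0.1853, 0.1768]
tool_rot: [3.131, 0.229, 0.006]
ft_force: [-0.2, -0.1, -0.1]
grip_width: 0.354
grip_force: 14.8
time: 4.65
position: [0.4669, -0.388, 0.1725]
tool_rot: [-3.133, -0.223, 0.004]
ft_force: [-0.6, 0.4, -1.3]
grip_width: 0.354
grip_force: 14.8
time: 5.28
position: [0.469, -0.3941, 0.0579]
tool_rot: [-3.132, -0.23, 0.001]
ft_force: [0.4, -0.7, -0.1]
grip_width: 0.353
grip_force: 14.8
time: 5.65
position: [0.4692, -0.3952, 0.0532]
tool_rot: [3.132, 0.229, 0.001]
ft_force: [-0.2, -0.8, -0.6]
grip_width: 0.351
grip_force: 14.8
```

View pics/s2.png

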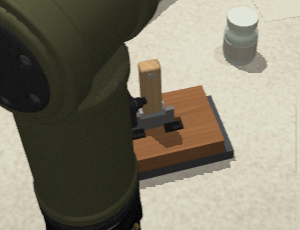

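The arm hides the glue stick, while the block and scraper look untouched. I'll lower the stick by feel.

```bash
python3 -m crank '[[0.2,0,0,-0.01,0],[0.2,0,0,-0.01,0]]';python3 -m crank '[[0.2,0,0,-0.006,0],[0.2,0,0,-0.006,0]]'; python3 -m crank '[[0.2,0,0,-0.005,0],[0.2,0,0,-0.005,0],[0.2,0,0,-0.005,0]]'
```

```text
time: 5.95
position: [0.4688, -0.3949, 0.0505]
tool_rot: [3.133, 0.229, -0.0]
ft_force: [0.3, -1.1, -1.3]
grip_width: 0.351
grip_force: 14.8
time: 6.2
position: [0.4691, -0.395, 0.0496]
tool_rot: [3.133, 0.229, 0.0]
ft_force: [-0.4, 1.1, 0.5]
grip_width: 0.355
grip_force: 14.8
time: 6.58
position: [0.4694, -0.3954, 0.0493]
tool_rot: [3.132, 0.229, 0.001]
ft_force: [-0.2, 0.1, 5.2]
grip_width: 0.356
grip_force: 14.8
```

```bash
python3 -m crank '[[0.6,0,0,0,0],[0.6,0,0,0,0],[0.6,0,0,0,0],[0.6,0,0,0,0]]'; python3 -m crank '[[0.7,0,0,0.1,0],[0.7,0,0,0.3,0],[0.7,0,0,0.55,0],[0.7,0,0,0.8,0],[0.7,0,0,0.8,0]]';  python3 -m crank '[[0.7,0.28,1,0,0],[0.7,0.28,1,0,0],[0.7,0.28,1,0,0],[0.7,0.28,1,0,0],[0.7,0.28,1,0,0]]'
python3 - <<'E'
from h import *
s=get_state();print(s["position"],cv2.Rodrigues(s["tool_rot"])[0][:,1])
a=get_image("side")[250:480,100:420,::-1]; b=get_image("top")[180:410,330:640,::-1]
cv2.imwrite("pics/s3.png",np.hstack([a,b]))
E
```

```text
time: 7.08
position: [0.4688, -0.3947, 0.0481]
tool_rot: [-3.133, -0.229, 0.001]
ft_force: [-0.0, -0.2, 1.1]
grip_width: 0.592
grip_force: 0.0
time: 7.7
position: [0.4717, -0.3967, 0.2155]
tool_rot: [3.125, 0.229, 0.013]
ft_force: [0.4, -0.1, -0.1]
grip_width: 0.699
grip_force: 0.0
time: 8.32
position: [0.5252, -0.1935, 0.2086]
tool_rot: [3.132, 0.234, -0.0]
ft_force: [0.5, -0.9, -0.1]
grip_width: 0.704
grip_force: 0.0
[ 0.52518762 -0.19354876  0.20856069] [ 1.48844077e-01 -9.88860614e-01  3.57134916e-04]
```

View pics/s3.png

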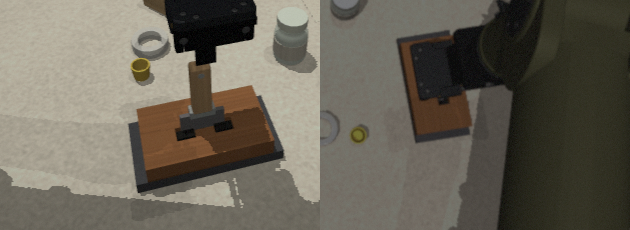

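The gripper is above the handle at crop (200,75), and nothing else has moved. The glue stick is out of the side view and behind the arm in the top view. I'll descend and grip the handle.

```bash
python3 -m crank '[[0.7,0,0.05,0,0],[0.7,0,0.05,-0.15,0],[0.7,0,0.05,-0.3,0],[0.7,0,0.05,-0.44,0],[0.7,0,0.05,-0.44,0]]' 30; python3 -m crank '[[0.1,0,0,0,0],[0.1,0,0,0,0],[0.1,0,0,0,0],[0.1,0,0,0,0],[0.1,0,0,0,0]]'; python3 -m crank '[[0.1,0,0,0,0],[0.1,0,0,0,0],[0.1,0,0,0,0]]'
```

```text
time: 9.05
position: [0.5227, -0.1852, 0.1181]
tool_rot: [-3.131, -0.226, 0.007]
ft_force: [0.2, 0.6, 0.3]
grip_width: 0.7
grip_force: 0.0
time: 9.68
position: [0.525, -0.1845, 0.1206]
tool_rot: [-3.133, -0.229, -0.0]
ft_force: [-1.3, 4.5, 4.0]
grip_width: 0.217
grip_force: 2.6
time: 10.05
position: [0.5249, -0.1838, 0.1206]
tool_rot: [-3.132, -0.23, 0.001]
ft_force: [-2.8, 5.1, 6.3]
grip_width: 0.207
grip_force: 30.0
```

```bash
python3 -m crank '[[0.1,-0.016,0,0.003,0],[0.1,-0.032,-0.003,0.006,0],[0.1,-0.032,-0.003,0.006,0]]'; python3 -m crank '[[0.1,-0.016,-0.003,0.003,0],[0.1,-0.032,-0.005,0.005,0],[0.1,-0.032,-0.005,0.005,0]]'
```

```text
time: 10.42
position: [0.522, -0.184, 0.1212]
tool_rot: [-3.132, -0.232, -0.012]
ft_force: [8.7, 4.5, -6.9]
grip_width: 0.208
grip_force: 30.0
time: 10.8
position: [0.516, -0.1849, 0.1223]
tool_rot: [-3.132, -0.232, -0.013]
ft_force: [9.4, 3.9, -6.0]
grip_width: 0.208
grip_force: 30.0
```

```bash
python3 -m crank '[[0.1,-0.016,-0.003,0.004,0],[0.1,-0.032,-0.005,0.008,0],[0.1,-0.032,-0.005,0.008,0]]'
python3 - <<'E'
from h import *
cv2.imwrite("pics/s4.png",cv2.resize(get_image("side")[290:440,210:400,::-1],None,fx=3,fy=3))
E
```

```text
time: 11.18
position: [0.5092, -0.186, 0.1234]
tool_rot: [-3.132, -0.232, -0.012]
ft_force: [8.9, 4.4, -7.8]
grip_width: 0.202
grip_force: 30.0
```

View pics/s4.png

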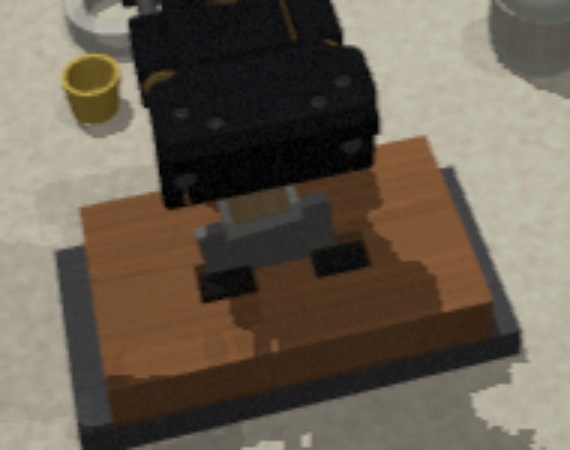

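The scraper leans about 0.15 rad towards the glue stick's old place, with the right blade end raised at crop (320,205), and the block has not shifted. Now the other way.

```bash
python3 -m crank '[[0.1,0.018,0.003,0,0],[0.1,0.036,0.005,0.002,0],[0.1,0.056,0.008,0.008,0],[0.1,0.056,0.008,0.008,0]]'; python3 -m crank '[[0.1,0.018,0.003,0.005,0],[0.1,0.036,0.005,0.01,0],[0.1,0.056,0.008,0.015,0],[0.1,0.056,0.008,0.015,0]]'
```

```text
time: 11.72
position: [0.5123, -0.1859, 0.1237]
tool_rot: [-3.131, -0.229, 0.017]
ft_force: [-7.8, 3.0, 0.1]
grip_width: 0.203
grip_force: 30.0
time: 12.22
position: [0.5213, -0.1845, 0.1246]
tool_rot: [-3.13, -0.228, 0.024]
ft_force: [-9.3, 2.1, -5.5]
grip_width: 0.201
grip_force: 30.0
```

```bash
python3 -m crank '[[0.1,0.005,0.001,0.01,0],[0.1,0.01,0.001,0.02,0],[0.1,0.016,0.003,0.03,0],[0.1,0.016,0.003,0.03,0]]'; python3 -m crank '[[0.1,0.018,0.003,0.01,0],[0.1,0.036,0.005,0.018,0],[0.1,0.036,0.005,0.018,0]]'
```

```text
time: 12.72
position: [0.5278, -0.184, 0.1297]
tool_rot: [-3.131, -0.227, 0.012]
ft_force: [0.4, -0.2, -25.7]
grip_width: 0.204
grip_force: 30.0
time: 13.1
position: [0.5357, -0.183, 0.1335]
tool_rot: [-3.131, -0.228, 0.01]
ft_force: [0.4, 0.5, -25.8]
grip_width: 0.207
grip_force: 30.0
```

25.8 N is exactly the weight of block plus scraper, so the block is probably hanging. I'll ease down.

```bash
python3 -m crank '[[0.1,0,0,-0.01,0],[0.1,0,0,-0.02,0],[0.1,0,0,-0.02,0]]'
python3 - <<'E'
from h import *
a=cv2.imread("pics/side0.png");b=get_image("side")[:,:,::-1];cv2.imwrite("pics/side5.png",b)
for (x,y,w,h) in [(366,330,26,30),(345,390,40,28),(225,405,30,35),(222,370,20,20)]:
    t=a[y:y+h,x:x+w]; r=cv2.matchTemplate(b[y-15:y+h+15,x-15:x+w+15].copy(),t,cv2.TM_CCOEFF_NORMED);_,m,_,l=cv2.minMaxLoc(r);print(l[0]-15,l[1]-15,round(m,2))
E
```

```text
time: 13.48
position: [0.5348, -0.1831, 0.1294]
tool_rot: [-3.131, -0.227, 0.013]
ft_force: [-0.7, 0.1, -25.4]
grip_width: 0.211
grip_force: 30.0
11 -1 0.68
10 -4 0.93
11 -4 0.99
10 -4 0.98
```

Run:
```python
from h import *
p=np.array(plane("side",(240,420),.0))
J=np.array([np.subtract(proj("side",p+e),proj("side",p)) for e in np.eye(3)*.001]).T
print(J); A=np.c_[J[:,0]+.1*J[:,1],J[:,2]]
print(np.linalg.solve(A,[10.7,-4]))
```

```text
[[ 0.74609668  0.02365998 -0.08211802]
 [-0.07243726 -0.65760968 -0.42859543]]
[14.79646746  4.56177142]
```

```bash
python3 -m crank '[[0.1,-0.02,-0.003,0,0],[0.1,-0.045,-0.006,0,0],[0.1,-0.07,-0.008,-0.008,0],[0.1,-0.07,-0.008,-0.016,0],[0.1,-0.07,-0.008,-0.016,0]]';python3 -m crank '[[0.1,0,0,-0.008,0],[0.1,0,0,-0.014,0],[0.1,0,0,-0.014,0]]'
cat > blk.py <<'E'
from h import *
a=cv2.imread("pics/side0.png");b=get_image("side")[:,:,::-1].copy();D=[]
for (x,y,w,h) in [(345,390,40,28),(225,405,30,35),(222,370,20,20)]:
    t=a[y:y+h,x:x+w]; f=lambda i:cv2.resize(i,None,fx=4,fy=4,interpolation=cv2.INTER_CUBIC)
    r=cv2.matchTemplate(f(b[y-15:y+h+15,x-15:x+w+15]),f(t),cv2.TM_CCOEFF_NORMED);_,m,_,l=cv2.minMaxLoc(r);D.append((l[0]/4-15,l[1]/4-15,round(m,2)))
print("block px shift",D)
E
python3 blk.py
```

```text
time: 14.15
position: [0.5209, -0.1846, 0.1264]
tool_rot: [-3.131, -0.227, 0.012]
ft_force: [-0.6, 0.2, -25.1]
grip_width: 0.205
grip_force: 30.0
time: 14.52
position: [0.5225, -0.1844, 0.1259]
tool_rot: [-3.132, -0.228, 0.007]
ft_force: [0.8, 0.3, -25.9]
grip_width: 0.204
grip_force: 30.0
block px shift [(1.75, -0.5, 0.95), (1.5, -2.5, 0.99), (2.0, -0.5, 0.99)]
```

```bash
python3 -m crank '[[0.1,-0.01,0,-0.01,0],[0.1,-0.01,0,-0.01,0]]';python3 -m crank '[[0.1,0,0,-0.01,0],[0.1,0,0,-0.01,0]]'; python3 blk.py
```

```text
time: 14.82
position: [0.5221, -0.1843, 0.1257]
tool_rot: [-3.133, -0.229, 0.001]
ft_force: [-0.0, -0.0, -25.4]
grip_width: 0.205
grip_force: 30.0
time: 15.08
position: [0.522, -0.1844, 0.125]
tool_rot: [3.133, 0.229, -0.002]
ft_force: [-3.3, -0.1, -16.0]
grip_width: 0.205
grip_force: 30.0
block px shift [(1.25, 0.25, 0.96), (1.0, -2.5, 0.99), (1.5, -0.5, 0.99)]
```

```bash
python3 -m crank '[[0.1,0.015,0.002,0,0],[0.1,0.03,0.004,0.003,0],[0.1,0.03,0.004,0.003,0]]';python3 -m crank '[[0.1,0.015,0.002,0.002,0],[0.1,0.03,0.004,0.005,0],[0.1,0.03,0.004,0.005,0]]'
```

```text
time: 15.5
position: [0.5265, -0.1838, 0.1257]
tool_rot: [3.133, 0.229, -0.007]
ft_force: [-8.0, 1.6, -10.7]
grip_width: 0.204
grip_force: 30.0
time: 15.88
position: [0.5322, -0.183, 0.1264]
tool_rot: [-3.133, -0.229, 0.008]
ft_force: [-9.0, 0.5, -11.3]
grip_width: 0.203
grip_force: 30.0
```

```bash
python3 -m crank '[[0.1,0.015,0.002,0.005,0],[0.1,0.03,0.004,0.008,0],[0.1,0.03,0.004,0.008,0]]';python3 -m crank '[[0.1,0.015,0.002,0.003,0],[0.1,0.03,0.004,0.006,0],[0.1,0.03,0.004,0.006,0]]'; python3 blk.py
```

```text
time: 16.25
position: [0.5375, -0.1823, 0.1272]
tool_rot: [-3.133, -0.228, 0.011]
ft_force: [-8.3, 1.3, -13.1]
grip_width: 0.206
grip_force: 30.0
time: 16.62
position: [0.5466, -0.1812, 0.1281]
tool_rot: [-3.133, -0.229, 0.0]
ft_force: [-1.4, -0.3, -23.5]
grip_width: 0.201
grip_force: 30.0
block px shift [(8.5, -1.5, 0.93), (9.25, -2.25, 0.99), (8.75, -1.75, 0.99)]
```

```bash
python3 -m crank '[[0.1,-0.01,-0.001,-0.008,0],[0.1,-0.02,-0.003,-0.008,0],[0.1,-0.02,-0.003,-0.008,0]]';python3 -m crank '[[0.1,-0.015,-0.002,0.002,0],[0.1,-0.03,-0.004,0.004,0],[0.1,-0.03,-0.004,0.004,0]]'
```

```text
time: 17.05
position: [0.5434, -0.1816, 0.1278]
tool_rot: [3.133, 0.229, 0.003]
ft_force: [2.3, 1.1, -19.5]
grip_width: 0.204
grip_force: 30.0
time: 17.42
position: [0.5357, -0.1826, 0.1279]
tool_rot: [-3.133, -0.229, 0.002]
ft_force: [-0.4, 0.8, -20.2]
grip_width: 0.205
grip_force: 30.0
```

```bash
python3 -m crank '[[0.1,0,0,-0.006,0],[0.1,0,0,-0.006,0]]';python3 -m crank '[[0.1,0,0,-0.004,0],[0.1,0,0,-0.004,0]]'; python3 blk.py
```

```text
time: 17.68
position: [0.536, -0.1826, 0.1279]
tool_rot: [3.133, 0.229, -0.002]
ft_force: [-4.1, 0.7, -10.2]
grip_width: 0.204
grip_force: 30.0
time: 17.92
position: [0.5362, -0.1826, 0.1278]
tool_rot: [3.132, 0.229, -0.001]
ft_force: [-7.2, 2.1, -4.1]
grip_width: 0.209
grip_force: 30.0
block px shift [(1.25, 0.5, 0.93), (1.0, -2.25, 0.99), (1.5, -0.25, 0.99)]
```

```bash
python3 -m crank '[[0.1,-0.015,-0.002,0,0],[0.1,-0.03,-0.004,0.002,0],[0.1,-0.03,-0.004,0.004,0]]';python3 -m crank '[[0.1,-0.015,-0.002,0.003,0],[0.1,-0.03,-0.004,0.007,0],[0.1,-0.03,-0.004,0.007,0]]';python3 -m crank '[[0.1,-0.015,-0.002,0.003,0],[0.1,-0.03,-0.004,0.007,0],[0.1,-0.03,-0.004,0.007,0]]'
```

```text
time: 18.35
position: [0.5344, -0.1827, 0.1282]
tool_rot: [3.132, 0.231, 0.014]
ft_force: [6.8, 1.2, -13.7]
grip_width: 0.2
grip_force: 30.0
time: 18.73
position: [0.5286, -0.1836, 0.1296]
tool_rot: [3.132, 0.231, 0.014]
ft_force: [6.7, 2.0, -12.5]
grip_width: 0.204
grip_force: 30.0
time: 19.1
position: [0.5226, -0.1845, 0.1309]
tool_rot: [3.132, 0.231, 0.014]
ft_force: [7.0, 2.8, -13.0]
grip_width: 0.208
grip_force: 30.0
```

```bash
python3 -m crank '[[0.1,-0.015,-0.002,0.003,0],[0.1,-0.03,-0.004,0.006,0],[0.1,-0.03,-0.004,0.006,0]]';python3 -m crank '[[0.1,-0.015,-0.002,0.002,0],[0.1,-0.03,-0.004,0.004,0],[0.1,-0.03,-0.004,0.004,0]]'; python3 blk.py
```

```text
time: 19.48
position: [0.5155, -0.1855, 0.1314]
tool_rot: [3.132, 0.23, 0.011]
ft_force: [6.1, 1.9, -15.0]
grip_width: 0.205
grip_force: 30.0
time: 19.85
position: [0.5083, -0.1864, 0.1314]
tool_rot: [3.132, 0.23, 0.006]
ft_force: [5.8, 1.2, -18.3]
grip_width: 0.207
grip_force: 30.0
block px shift [(-7.0, 2.25, 0.96), (-8.25, -2.75, 0.98), (-7.0, 1.25, 0.99)]
```

```bash
python3 -m crank '[[0.1,0.015,0.002,-0.004,0],[0.1,0.03,0.004,-0.006,0],[0.1,0.03,0.004,-0.006,0]]';python3 -m crank '[[0.1,0.015,0.002,0.003,0],[0.1,0.03,0.004,0.006,0],[0.1,0.03,0.004,0.006,0]]';python3 -m crank '[[0.1,0.015,0.002,0.003,0],[0.1,0.03,0.004,0.006,0],[0.1,0.03,0.004,0.006,0]]'; python3 blk.py
```

```text
time: 20.27
position: [0.5107, -0.1863, 0.1314]
tool_rot: [3.133, 0.229, -0.007]
ft_force: [-6.7, 1.2, -1.3]
grip_width: 0.206
grip_force: 30.0
time: 20.65
position: [0.5152, -0.1857, 0.1317]
tool_rot: [3.133, 0.228, -0.012]
ft_force: [-8.5, 1.5, -4.1]
grip_width: 0.205
grip_force: 30.0
time: 21.02
position: [0.5204, -0.1849, 0.132]
tool_rot: [-3.133, -0.228, 0.015]
ft_force: [-9.0, 1.1, -5.8]
grip_width: 0.205
grip_force: 30.0
block px shift [(-7.0, 2.25, 0.94), (-8.25, -2.0, 0.98), (-7.0, 1.25, 0.99)]
```

```bash
python3 -m crank '[[0.1,0.01,0.001,0.006,0],[0.1,0.02,0.003,0.009,0],[0.1,0.02,0.003,0.009,0]]';python3 -m crank '[[0.1,0.015,0.002,0.003,0],[0.1,0.025,0.003,0.004,0],[0.1,0.025,0.003,0.004,0]]'; python3 blk.py
```

```text
time: 21.45
position: [0.5231, -0.1845, 0.1324]
tool_rot: [-3.132, -0.227, 0.019]
ft_force: [-9.2, -0.5, -11.4]
grip_width: 0.207
grip_force: 30.0
time: 21.82
position: [0.5279, -0.1838, 0.1329]
tool_rot: [-3.132, -0.227, 0.02]
ft_force: [-9.8, -0.6, -12.2]
grip_width: 0.208
grip_force: 30.0
block px shift [(-7.0, 2.25, 0.93), (-8.25, -2.0, 0.98), (-7.0, 1.25, 0.99)]
```

```bash
python3 -m crank '[[0.1,-0.015,-0.002,0,0],[0.1,-0.03,-0.004,0,0],[0.1,-0.03,-0.004,0,0]]';python3 -m crank '[[0.1,-0.015,-0.002,0.003,0],[0.1,-0.03,-0.004,0.007,0],[0.1,-0.03,-0.004,0.007,0]]';python3 -m crank '[[0.1,-0.015,-0.002,0.003,0],[0.1,-0.03,-0.004,0.007,0],[0.1,-0.03,-0.004,0.007,0]]'; python3 blk.py
```

```text
time: 22.25
position: [0.5262, -0.1838, 0.1336]
tool_rot: [-3.132, -0.229, 0.004]
ft_force: [-1.0, -0.6, -24.6]
grip_width: 0.201
grip_force: 30.0
time: 22.62
position: [0.5204, -0.1843, 0.1357]
tool_rot: [-3.132, -0.229, 0.003]
ft_force: [-0.1, 0.5, -26.6]
grip_width: 0.204
grip_force: 30.0
time: 23.0
position: [0.5144, -0.1851, 0.1372]
tool_rot: [-3.132, -0.229, 0.003]
ft_force: [0.0, -0.5, -26.5]
grip_width: 0.2
grip_force: 30.0
block px shift [(-14.0, 1.5, 0.93), (-15.0, 2.0, 0.95), (-14.5, 1.75, 0.98)]
```

```bash
python3 -m crank '[[0.1,0.02,0.002,0,0],[0.1,0.05,0.007,0,0],[0.1,0.08,0.012,-0.004,0],[0.1,0.09,0.013,-0.012,0],[0.1,0.09,0.013,-0.015,0]]';python3 blk.py; python3 -m crank '[[0.1,0,0,-0.006,0],[0.1,0,0,-0.01,0],[0.1,0,0,-0.01,0]]'; python3 blk.py
```

```text
time: 23.68
position: [0.5341, -0.1821, 0.1352]
tool_rot: [-3.133, -0.23, -0.001]
ft_force: [1.8, 1.3, -22.6]
grip_width: 0.199
grip_force: 30.0
block px shift [(0.0, -0.75, 0.93), (-0.25, -1.25, 0.99), (0.0, -0.5, 0.99)]
time: 24.1
position: [0.5345, -0.1823, 0.1342]
tool_rot: [3.133, 0.23, 0.003]
ft_force: [2.1, 2.7, -15.8]
grip_width: 0.207
grip_force: 30.0
block px shift [(0.0, 0.25, 0.93), (-0.25, -2.25, 0.99), (0.5, -0.5, 0.99)]
```

```bash
python3 -m crank '[[0.1,-0.01,-0.001,-0.005,0],[0.1,-0.02,-0.003,-0.004,0],[0.1,-0.02,-0.003,-0.004,0]]';python3 -m crank '[[0.1,-0.015,-0.002,0.003,0],[0.1,-0.03,-0.004,0.006,0],[0.1,-0.03,-0.004,0.006,0]]'
```

```text
time: 24.52
position: [0.5328, -0.1826, 0.1345]
tool_rot: [3.132, 0.23, 0.012]
ft_force: [5.8, 3.2, -13.1]
grip_width: 0.208
grip_force: 30.0
time: 24.9
position: [0.527, -0.1835, 0.1359]
tool_rot: [3.132, 0.231, 0.012]
ft_force: [6.5, 3.1, -13.5]
grip_width: 0.204
grip_force: 30.0
```

```bash
python3 -m crank '[[0.1,-0.015,-0.002,0.003,0],[0.1,-0.03,-0.004,0.006,0],[0.1,-0.03,-0.004,0.006,0]]';python3 -m crank '[[0.1,-0.015,-0.002,0.002,0],[0.1,-0.03,-0.004,0.004,0],[0.1,-0.03,-0.004,0.004,0]]';python3 blk.py
```

```text
time: 25.28
position: [0.5211, -0.1844, 0.1371]
tool_rot: [3.132, 0.23, 0.013]
ft_force: [7.2, 3.4, -13.4]
grip_width: 0.207
grip_force: 30.0
time: 25.65
position: [0.5154, -0.1852, 0.138]
tool_rot: [3.131, 0.231, 0.014]
ft_force: [7.0, 3.7, -13.8]
grip_width: 0.207
grip_force: 30.0
block px shift [(0.0, 0.5, 0.96), (-0.25, -2.5, 0.99), (0.5, -0.5, 0.99)]
```

```bash
python3 -m crank '[[0.1,0.015,0.002,-0.003,0],[0.1,0.03,0.004,-0.001,0],[0.1,0.03,0.004,-0.001,0]]';python3 -m crank '[[0.1,0.015,0.002,0.004,0],[0.1,0.03,0.004,0.008,0],[0.1,0.03,0.004,0.008,0]]'
```

```text
time: 26.08
position: [0.5174, -0.1853, 0.138]
tool_rot: [3.132, 0.229, -0.001]
ft_force: [-4.6, 3.8, 2.7]
grip_width: 0.206
grip_force: 30.0
time: 26.45
position: [0.5207, -0.185, 0.1381]
tool_rot: [3.133, 0.228, -0.01]
ft_force: [-8.1, 3.8, -0.5]
grip_width: 0.2
grip_force: 30.0
```

```bash
python3 -m crank '[[0.1,0,0,0.006,0],[0.1,0.005,0.001,0.012,0],[0.1,0.01,0.001,0.014,0]]';python3 -m crank '[[0.1,0.015,0.002,0.004,0],[0.1,0.03,0.004,0.007,0],[0.1,0.03,0.004,0.007,0]]'
```

```text
time: 26.82
position: [0.5208, -0.1849, 0.1382]
tool_rot: [-3.133, -0.227, 0.016]
ft_force: [-8.3, 1.7, -11.3]
grip_width: 0.207
grip_force: 30.0
time: 27.2
position: [0.5266, -0.1841, 0.1393]
tool_rot: [-3.132, -0.227, 0.017]
ft_force: [-7.3, 2.4, -10.2]
grip_width: 0.203
grip_force: 30.0
```

```bash
python3 -m crank '[[0.1,0.015,0.002,0.004,0],[0.1,0.03,0.004,0.007,0],[0.1,0.03,0.004,0.007,0]]';python3 -m crank '[[0.1,0.015,0.002,0.003,0],[0.1,0.03,0.004,0.006,0],[0.1,0.03,0.004,0.006,0]]';python3 blk.py
```

```text
time: 27.58
position: [0.532, -0.1833, 0.1402]
tool_rot: [-3.132, -0.227, 0.02]
ft_force: [-9.4, 2.0, -13.4]
grip_width: 0.201
grip_force: 30.0
time: 27.95
position: [0.5376, -0.1826, 0.141]
tool_rot: [-3.132, -0.227, 0.021]
ft_force: [-8.6, 1.6, -14.4]
grip_width: 0.209
grip_force: 30.0
block px shift [(0.0, 0.25, 0.93), (0.0, -1.0, 0.99), (0.5, -0.5, 0.99)]
```

```bash
python3 -m crank '[[0.1,-0.01,-0.001,-0.006,0],[0.1,-0.02,-0.003,-0.01,0],[0.1,-0.03,-0.004,-0.01,0]]';python3 -m crank '[[0.1,-0.015,-0.002,0.003,0],[0.1,-0.03,-0.004,0.006,0],[0.1,-0.03,-0.004,0.006,0]]';python3 blk.py
```

```text
time: 28.38
position: [0.5368, -0.1824, 0.1411]
tool_rot: [-3.133, -0.229, 0.002]
ft_force: [0.8, 2.9, -15.7]
grip_width: 0.205
grip_force: 30.0
time: 28.75
position: [0.532, -0.1833, 0.1426]
tool_rot: [3.133, 0.229, 0.002]
ft_force: [3.0, 1.0, -21.6]
grip_width: 0.201
grip_force: 30.0
block px shift [(-1.25, 0.5, 0.93), (-1.75, -1.25, 0.98), (-1.0, 0.0, 0.99)]
```

```bash
python3 -m crank '[[0.1,-0.01,-0.001,-0.006,0],[0.1,-0.025,-0.003,-0.004,0],[0.1,-0.025,-0.003,-0.003,0]]';python3 -m crank '[[0.1,-0.015,-0.002,0.003,0],[0.1,-0.03,-0.004,0.006,0],[0.1,-0.03,-0.004,0.006,0]]';python3 blk.py
```

```text
time: 29.18
position: [0.5281, -0.1838, 0.1431]
tool_rot: [3.132, 0.23, 0.006]
ft_force: [4.8, 1.1, -19.3]
grip_width: 0.206
grip_force: 30.0
time: 29.55
position: [0.5192, -0.1852, 0.1431]
tool_rot: [3.133, 0.228, -0.004]
ft_force: [1.1, 0.9, -19.2]
grip_width: 0.205
grip_force: 30.0
block px shift [(-7.75, 2.75, 0.94), (-9.25, -2.0, 0.98), (-8.0, 1.75, 0.99)]
```

```bash
python3 -m crank '[[0.1,0.02,0.003,0,0],[0.1,0.04,0.006,0,0],[0.1,0.05,0.007,0,0],[0.1,0.05,0.007,-0.006,0],[0.1,0.05,0.007,-0.01,0]]';python3 blk.py
```

```text
time: 30.22
position: [0.5286, -0.1841, 0.1437]
tool_rot: [3.132, 0.227, -0.007]
ft_force: [-8.8, 1.4, -2.2]
grip_width: 0.203
grip_force: 30.0
block px shift [(-7.75, 2.75, 0.93), (-9.25, -1.75, 0.98), (-8.0, 1.75, 0.99)]
```

```bash
python3 -m crank '[[0.1,-0.015,-0.002,0,0],[0.1,-0.03,-0.004,0,0],[0.1,-0.03,-0.004,0.001,0]]';python3 -m crank '[[0.1,-0.015,-0.002,0.003,0],[0.1,-0.03,-0.004,0.006,0],[0.1,-0.03,-0.004,0.006,0]]';python3 blk.py
```

```text
time: 30.65
position: [0.5269, -0.184, 0.1439]
tool_rot: [3.131, 0.23, 0.008]
ft_force: [3.0, 0.3, -4.5]
grip_width: 0.203
grip_force: 30.0
time: 31.02
position: [0.5222, -0.1845, 0.1448]
tool_rot: [3.131, 0.23, 0.013]
ft_force: [6.1, 2.2, -6.8]
grip_width: 0.204
grip_force: 30.0
block px shift [(-8.0, 2.75, 0.93), (-9.5, -2.75, 0.98), (-8.0, 1.75, 0.99)]
```

```bash
python3 -m crank '[[0.1,-0.01,-0.001,0.005,0],[0.1,-0.025,-0.003,0.009,0],[0.1,-0.025,-0.003,0.009,0]]';python3 -m crank '[[0.1,-0.015,-0.002,0.004,0],[0.1,-0.025,-0.003,0.008,0],[0.1,-0.025,-0.003,0.008,0]]';python3 blk.py
```

```text
time: 31.45
position: [0.5165, -0.1852, 0.1458]
tool_rot: [3.132, 0.23, 0.011]
ft_force: [6.7, 0.9, -8.6]
grip_width: 0.207
grip_force: 30.0
time: 31.82
position: [0.511, -0.1859, 0.1468]
tool_rot: [3.132, 0.23, 0.009]
ft_force: [7.1, 0.4, -12.1]
grip_width: 0.204
grip_force: 30.0
block px shift [(-8.0, 2.75, 0.95), (-9.5, -3.0, 0.98), (-8.0, 1.75, 0.99)]
```

```bash
python3 -m crank '[[0.1,-0.01,-0.001,0.003,0],[0.1,-0.025,-0.003,0.005,0],[0.1,-0.025,-0.003,0.005,0]]';python3 -m crank '[[0.1,0,0,0.006,0],[0.1,0,0,0.01,0],[0.1,0,0,0.01,0]]';python3 blk.py;  python3 - <<'E'
from h import *
cv2.imwrite("pics/s5.png",cv2.resize(get_image("side")[290:440,210:400,::-1],None,fx=4,fy=4))
E
```

```text
time: 32.25
position: [0.5058, -0.1866, 0.1476]
tool_rot: [3.132, 0.23, 0.008]
ft_force: [6.4, 0.4, -11.9]
grip_width: 0.2
grip_force: 30.0
time: 32.62
position: [0.503, -0.187, 0.1487]
tool_rot: [3.133, 0.229, -0.001]
ft_force: [3.2, -1.1, -16.1]
grip_width: 0.203
grip_force: 30.0
block px shift [(-7.75, 2.75, 0.96), (-9.5, -3.0, 0.98), (-8.0, 1.75, 0.99)]
```

View pics/s5.png

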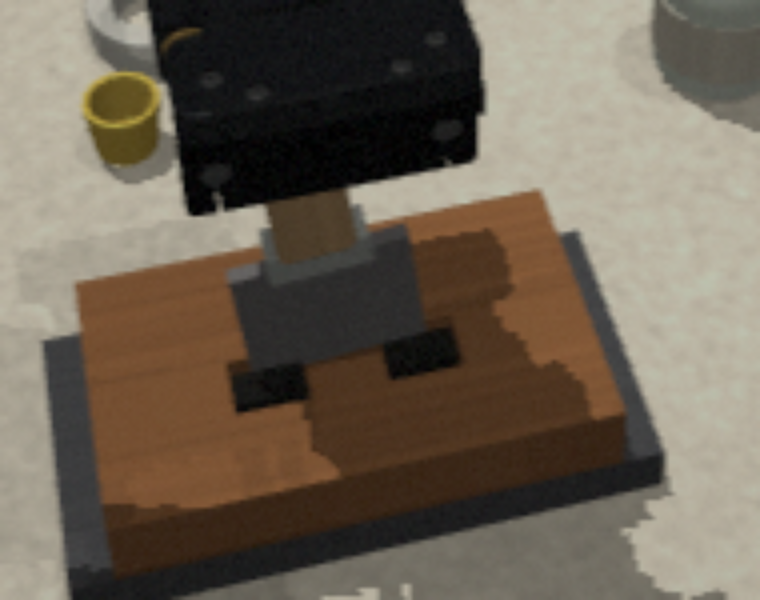

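The blade is almost entirely above the slot, with its lower edge at crop (250,365)–(390,345), and the block stands flat. One more swing back with a gentle lift should free it.

```bash
python3 -m crank '[[0.1,0.015,0.002,0,0],[0.1,0.03,0.004,0.004,0],[0.1,0.03,0.004,0.006,0]]';python3 -m crank '[[0.1,0.015,0.002,0.005,0],[0.1,0.03,0.004,0.01,0],[0.1,0.03,0.004,0.01,0]]';python3 blk.py
```

```text
time: 33.1
position: [0.5067, -0.1862, 0.149]
tool_rot: [-3.133, -0.228, 0.01]
ft_force: [-4.5, -1.5, -18.2]
grip_width: 0.202
grip_force: 30.0
time: 33.48
position: [0.5186, -0.1846, 0.1556]
tool_rot: [3.132, 0.23, 0.01]
ft_force: [1.2, -0.3, 0.2]
grip_width: 0.202
grip_force: 30.0
block px shift [(-7.75, 2.75, 0.94), (-9.5, -2.75, 0.98), (-8.0, 1.75, 0.99)]
```

The pull has dropped to zero, so the scraper is free. I'll lift it and carry it to the caddy.

```bash
python3 -m crank '[[0.1,0,0,0.1,0],[0.1,0,0,0.25,0],[0.1,0,0,0.28,0],[0.1,0,0,0.28,0]]' 40;python3 -m crank '[[0.1,0,0.15,0,0.02],[0.1,0,0.35,0,0.05],[0.1,0,0.55,0,0.08],[0.1,0,0.75,0,0.111],[0.1,0,0.8,0,0.111]]';python3 -m crank '[[0.1,0,0.2,0,0],[0.1,-0.01,0.4,0,0],[0.1,-0.02,0.6,0,0],[0.1,-0.03,0.77,0,0],[0.1,-0.03,0.77,0,0]]';python3 -m crank '[[0.1,0,0,0,0],[0.1,0,0,0,0]]'
python3 - <<'E'
from h import *
s=get_state();print(s["position"],cv2.Rodrigues(s["tool_rot"])[0][:,1])
a=get_image("side")[120:400,160:440,::-1]; b=get_image("top")[160:440,160:440,::-1]
cv2.imwrite("pics/s6.png",np.hstack([a,b]))
E
```

```text
time: 34.02
position: [0.5165, -0.1848, 0.2097]
tool_rot: [3.132, 0.23, 0.004]
ft_force: [0.0, 0.1, -3.2]
grip_width: 0.204
grip_force: 40.0
time: 34.65
position: [0.515, -0.0213, 0.2078]
tool_rot: [-2.862, -1.293, 0.001]
ft_force: [0.2, -0.9, -1.4]
grip_width: 0.201
grip_force: 40.0
time: 35.28
position: [0.5089, 0.1318, 0.208]
tool_rot: [-2.863, -1.29, 0.0]
ft_force: [0.1, -0.0, -1.9]
grip_width: 0.202
grip_force: 40.0
time: 35.52
position: [0.5098, 0.1273, 0.2082]
tool_rot: [2.868, 1.281, -0.001]
ft_force: [-0.2, -0.2, -1.7]
grip_width: 0.203
grip_force: 40.0
[0.50981198 0.12725338 0.20820027] [ 7.44859004e-01 -6.67221882e-01  1.54964753e-04]
```

Run:
```python
import cv2,numpy as np
im=cv2.imread("pics/s6.png")[:,:280]
d=cv2.absdiff(im,cv2.imread("pics/side0.png")[120:400,160:440]).sum(2)>60
g=(im.max(2).astype(int)-im.min(2)<14)&(im.max(2)<95)&d
for r in range(0,280,6):
    c=np.flatnonzero(g[r]); print(r+120,(c.min()+160,c.max()+160,len(c)) if len(c) else "-",end="; ")
```

```text
120 (np.int64(240), np.int64(329), 82); 126 (np.int64(259), np.int64(331), 70); 132 (np.int64(260), np.int64(321), 49); 138 (np.int64(262), np.int64(311), 39); 144 (np.int64(263), np.int64(289), 17); 150 (np.int64(265), np.int64(288), 14); 156 (np.int64(264), np.int64(289), 16); 162 (np.int64(278), np.int64(286), 9); 168 -; 174 -; 180 -; 186 (np.int64(272), np.int64(289), 7); 192 (np.int64(272), np.int64(290), 19); 198 (np.int64(268), np.int64(283), 16); 204 (np.int64(269), np.int64(284), 8); 210 (np.int64(274), np.int64(284), 11); 216 (np.int64(276), np.int64(278), 3); 222 -; 228 -; 234 -; 240 -; 246 -; 252 -; 258 -; 264 -; 270 (np.int64(379), np.int64(379), 1); 276 (np.int64(278), np.int64(278), 1); 282 -; 288 (np.int64(373), np.int64(374), 2); 294 -; 300 (np.int64(372), np.int64(372), 1); 306 (np.int64(373), np.int64(374), 2); 312 (np.int64(370), np.int64(377), 3); 318 -; 324 -; 330 -; 336 -; 342 -; 348 (np.int64(351), np.int64(354), 4); 354 (np.int64(352), np.int64(356), 5); 360 (np.int64(355), np.int64(358), 4); 366 (np.int64(357), np.int64(361), 5); 372 (np.int64(359), np.int64(363), 5); 378 (np.int64(220), np.int64(365), 21); 384 (np.int64(220), np.int64(368), 22); 390 (np.int64(221), np.int64(370), 23); 396 (np.int64(221), np.int64(372), 17);
```

Last viewing, to check the scraper's hang and the position before lowering.

View pics/s6.png

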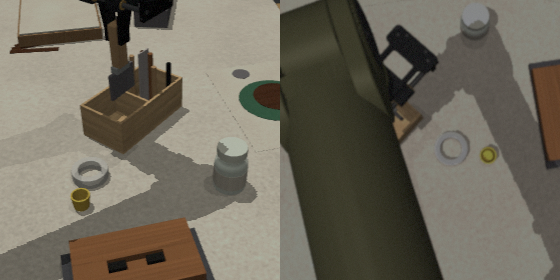

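The scraper hangs over the empty compartment, with its lower edge at crop (110,100)–(133,88). The empty block, jar, tape and yellow cap are all in place. I'll work out where the edge is.

Run:
```python
from h import *
T=get_state()["position"];ux=np.array([-.666,-.746,0]);n=np.array([.746,-.666,0])
c=np.array([.5303,.1803,0])
for p in [(270,220),(293,208),(270,190),(291,182)]:
    o,d=ray("side",p);P=o+d*((T-o)@n)/(d@n);print(p,P,"caddy x",(P-c)@ux,"y",(P-c)@n)
```

```text
(270, 220) [0.49007664 0.1056697  0.10317561] caddy x 0.08246296032959463 y 0.019697155043810293
(293, 208) [0.53259505 0.15329542 0.09403972] caddy x 0.018616912039506536 y 0.019697155043810338
(270, 190) [0.49443827 0.11055525 0.16112645] caddy x 0.07591349393570718 y 0.019697155043810196
(291, 182) [0.53154807 0.15212268 0.1500745 ] caddy x 0.02018906306158715 y 0.019697155043810272
```

```bash
python3 -m crank '[[0.1,0.013,0.015,-0.1,0],[0.1,0.013,0.015,-0.2,0],[0.1,0.013,0.015,-0.3,0],[0.1,0.013,0.015,-0.38,0],[0.1,0.013,0.015,-0.4,0]]'; python3 -m crank '[[0.1,0,0,-0.01,0],[0.1,0,0,-0.02,0],[0.1,0,0,-0.02,0]]'; python3 -m crank '[[0.1,0,0,-0.01,0],[0.1,0,0,-0.015,0],[0.1,0,0,-0.015,0]]'
```

```text
time: 36.25
position: [0.5111, 0.1318, 0.1268]
tool_rot: [-2.865, -1.286, 0.004]
ft_force: [-0.2, -0.3, -0.8]
grip_width: 0.205
grip_force: 40.0
time: 36.62
position: [0.5124, 0.1321, 0.125]
tool_rot: [2.866, 1.286, 0.001]
ft_force: [1.2, 0.4, -1.4]
grip_width: 0.205
grip_force: 40.0
time: 37.0
position: [0.5121, 0.132, 0.1215]
tool_rot: [2.866, 1.286, -0.0]
ft_force: [-1.0, -0.6, -1.1]
grip_width: 0.205
grip_force: 40.0
```

```bash
python3 -m crank '[[0.1,0,0,-0.01,0],[0.1,0,0,-0.015,0],[0.1,0,0,-0.015,0]]'; python3 -m crank '[[0.1,0,0,-0.01,0],[0.1,0,0,-0.015,0],[0.1,0,0,-0.015,0]]'
```

```text
time: 37.38
position: [0.512, 0.1321, 0.1184]
tool_rot: [-2.866, -1.286, 0.0]
ft_force: [-0.4, 0.1, -1.2]
grip_width: 0.206
grip_force: 40.0
time: 37.75
position: [0.512, 0.1321, 0.1155]
tool_rot: [-2.866, -1.286, 0.0]
ft_force: [-0.2, -0.4, -1.6]
grip_width: 0.205
grip_force: 40.0
```

```bash
python3 -m crank '[[0.1,0,0,-0.01,0],[0.1,0,0,-0.015,0],[0.1,0,0,-0.015,0]]'; python3 -m crank '[[0.1,0,0,-0.01,0],[0.1,0,0,-0.015,0],[0.1,0,0,-0.015,0]]'
```

```text
time: 38.12
position: [0.512, 0.1321, 0.1125]
tool_rot: [2.866, 1.286, -0.0]
ft_force: [0.4, -0.2, -2.0]
grip_width: 0.206
grip_force: 40.0
time: 38.5
position: [0.5128, 0.1326, 0.1111]
tool_rot: [2.866, 1.286, 0.002]
ft_force: [-1.5, -0.7, 7.9]
grip_width: 0.202
grip_force: 40.0
```

```bash
python3 -m crank '[[0.33,0,0,0.01,0],[0.33,0,0,0.01,0],[0.33,0,0,0.01,0],[0.33,0,0,0.01,0]]' 10; python3 -m crank '[[0.33,0.02,-0.018,0,0],[0.33,0.04,-0.036,0,0],[0.33,0.06,-0.054,0,0],[0.33,0.08,-0.072,0,0],[0.33,0.08,-0.072,0,0]]'; python3 -m crank '[[0.33,0.015,-0.013,0,0],[0.33,0.03,-0.027,0,0],[0.33,0.045,-0.04,0,0],[0.33,0.055,-0.049,0,0],[0.33,0.055,-0.049,0,0]]'
python3 - <<'E'
from h import *
cv2.imwrite("pics/side7.png",get_image("side")[:,:,::-1])
E
```

```text
time: 39.0
position: [0.512, 0.132, 0.1114]
tool_rot: [2.866, 1.286, -0.0]
ft_force: [0.5, -0.7, -0.0]
grip_width: 0.33
grip_force: 0.0
time: 39.62
position: [0.5285, 0.1172, 0.1115]
tool_rot: [2.867, 1.285, 0.0]
ft_force: [-0.4, 0.5, -0.1]
grip_width: 0.331
grip_force: 0.1
time: 40.25
position: [0.5393, 0.1077, 0.1116]
tool_rot: [2.866, 1.286, -0.0]
ft_force: [-1.0, -0.7, 0.2]
grip_width: 0.329
grip_force: 0.0
```

```bash
python3 -m crank '[[0.8,0,0,0,0],[0.8,0,0,0,0],[0.8,0,0,0,0],[0.8,0,0,0,0],[0.8,0,0,0,0]]';  python3 -m crank '[[0.8,0,0,0.1,0],[0.8,0,0,0.3,0],[0.8,0,0,0.5,0],[0.8,0,0,0.7,0],[0.8,0,0,0.7,0]]'; python3 -m crank '[[0.8,-0.1,1,0.1,0],[0.8,-0.1,1,0.1,0],[0.8,-0.1,1,0.1,0],[0.8,-0.1,1,0.1,0],[0.8,-0.1,1,0.1,0]]';python3 -m crank '[[0.8,-0.3,0.7,0.2,0],[0.8,-0.3,0.7,0.2,0],[0.8,-0.3,0.7,0.2,0],[0.8,-0.3,0.7,0.2,0],[0.8,-0.3,0.7,0.2,0]]'
cat > fin.py <<'E'
from h import *
np.set_printoptions(precision=3,suppress=True)
exec(open("blk.py").read())
s=get_image("side")[:,:,::-1];t=get_image("top")[:,:,::-1];cv2.imwrite("pics/sideF.png",s);cv2.imwrite("pics/topF.png",t)
t0=cv2.imread("pics/top0.png");s0=cv2.imread("pics/side0.png")
def blobs(m,mn):
    n,_,st,c=cv2.connectedComponentsWithStats(m.astype(np.uint8)); return [(c[i].round(1),st[i][:5]) for i in range(1,n) if st[i][4]>=mn]
h=cv2.cvtColor(t,cv2.COLOR_BGR2HSV)
g=(h[...,0]>45)&(h[...,0]<90)&(h[...,1]>70)
print("expected glue px top",proj("top",(.472,-.395,.096)),proj("top",(.472,-.395,0)))
print("green",blobs(g[:,380:],15),"(+380)")
x,y=map(int,proj("top",(.472,-.395,.096)));print("white",[(c+[x-30,y-30],st) for c,st in blobs((h[y-30:y+30,x-30:x+30,2]>130),15)])
for nm,a,b in(("side",s0,s),("top",t0,t)):
    d=cv2.absdiff(a,b).sum(2)>70; d=cv2.morphologyEx(d.astype(np.uint8),cv2.MORPH_OPEN,np.ones((2,2)))
    print(nm,"changed",blobs(d,25))
E
python3 fin.py
```

```text
time: 40.92
position: [0.5391, 0.1079, 0.1116]
tool_rot: [2.866, 1.286, 0.0]
ft_force: [0.4, -0.3, -0.1]
grip_width: 0.769
grip_force: 0.0
time: 41.55
position: [0.5413, 0.1089, 0.2567]
tool_rot: [2.864, 1.285, 0.012]
ft_force: [-0.4, -0.2, -0.4]
grip_width: 0.802
grip_force: 0.0
time: 42.18
position: [0.5185, 0.3087, 0.2715]
tool_rot: [2.865, 1.29, -0.001]
ft_force: [0.2, 0.1, -0.1]
grip_width: 0.802
grip_force: 0.0
time: 42.8
position: [0.4613, 0.445, 0.3109]
tool_rot: [2.866, 1.279, -0.001]
ft_force: [0.2, 0.0, -0.4]
grip_width: 0.802
grip_force: 0.0
block px shift [(-7.75, 2.75, 0.99), (-9.0, 2.25, 0.99), (-7.5, 1.75, 0.95)]
expected glue px top (np.float64(578.0677501425222), np.float64(290.4018368150101)) (np.float64(555.4913569377132), np.float64(293.5724649337681))
green [(array([179.6, 293.5]), array([171, 286,  18,  15, 114], dtype=int32))] (+380)
white []
side changed [(array([248.1,  15.4]), array([ 198,    0,   92,   50, 1744], dtype=int32)), (array([276.9, 190.9]), array([259, 181,  32,  21, 424], dtype=int32)), (array([301.4, 203.5]), array([295, 199,  14,  10,  91], d
[... 1608 characters left out ...]
,   5,   7,  29], dtype=int32)), (array([461. , 258.2]), array([459, 255,   6,   8,  26], dtype=int32)), (array([400.5, 380.2]), array([  287,   270,   182,   210, 12944], dtype=int32)), (array([562.8, 292.1]), array([549, 278,  28,  26, 499], dtype=int32)), (array([460.8, 290.4]), array([452, 283,  18,  16, 219], dtype=int32)), (array([447.7, 294.7]), array([443, 287,  13,  15, 104], dtype=int32)), (array([332.7, 308.1]), array([324, 300,  18,  17, 248], dtype=int32)), (array([454.2, 322.6]), array([427, 316,  55,  14, 355], dtype=int32)), (array([552.4, 441.1]), array([ 435,  382,  205,   98, 9607], dtype=int32)), (array([ 35.7, 453.7]), array([   0,  404,  108,   76, 4195], dtype=int32))]
```

Run:
```python
from h import *
np.set_printoptions(precision=3,suppress=True)
ux=np.array([-.666,-.746,0]);n=np.array([.746,-.666,0]);c=np.array([.5303,.1803,0])
for y0,a in((.02,.24),(.02,.0),(-.03,.8),(.0,-.4)):
    B=c+.048*ux+y0*n+[0,0,.006];ax=np.array([0,0,np.cos(a)])+n*np.sin(a);Tp=B+.139*ax
    print(y0,a,[np.round(proj(v,P)) for v in("side","top") for P in(B,B+.05*ax,Tp)])
s=cv2.imread("pics/sideF.png");t=cv2.imread("pics/topF.png")
for nm,i,a,(x0,x1,y0,y1) in(("s",s,cv2.imread("pics/side0.png"),(240,350,160,260)),("t",t,cv2.imread("pics/top0.png"),(235,320,230,320))):
    d=np.abs(i.astype(int)-a).sum(2)>45
    for y in range(y0,y1,5): print(nm,y,''.join('#' if d[y,x] else '.' for x in range(x0,x1,2)))
```

```text
0.02 0.24 [array([286., 253.]), array([289., 235.]), array([296., 199.]), array([276., 273.]), array([278., 265.]), array([280., 250.])]
0.02 0.0 [array([286., 253.]), array([284., 232.]), array([281., 191.]), array([276., 273.]), array([273., 270.]), array([266., 265.])]
-0.03 0.8 [array([266., 244.]), array([279., 236.]), array([305., 220.]), array([259., 292.]), array([269., 277.]), array([289., 246.])]
0.0 -0.4 [array([278., 250.]), array([268., 227.]), array([250., 184.]), array([269., 280.]), array([259., 286.]), array([237., 299.])]
s 160 .......................................................
s 165 .......................................................
s 170 ...............................##......................
s 175 .........................##............................
s 180 ..................###..................................
s 185 ..............###########..............................
s 190 ..........###############...............##.............
s 195 ...........#############.......................#.......
s 200 ...................##.......######..................
[... 885 characters left out ...]

t 250 .......####.....#####..##....########......
t 255 .....###.....#######.##.##......##.........
t 260 .#####.....###############.................
t 265 ###......###################.........##....
t 270 #......########################........###.
t 275 .....############################....######
t 280 ........#######################....########
t 285 ............################....###########
t 290 ...............###########....#############
t 295 ....................####....###############
t 300 ....................#.....###############..
t 305 .................##.........############...
t 310 ................................########...
t 315 ....................................####...
```

Run:
```python
import cv2
s=cv2.cvtColor(cv2.imread("pics/sideF.png"),cv2.COLOR_BGR2HSV);a=cv2.cvtColor(cv2.imread("pics/side0.png"),cv2.COLOR_BGR2HSV)
for p in[(276,188),(282,191),(265,192),(300,202),(303,205),(298,217),(299,226),(282,240),(275,238),(292,236),(347,215),(317,271)]:print(p,a[p[1],p[0]],s[p[1],p[0]])
t=cv2.cvtColor(cv2.imread("pics/topF.png"),cv2.COLOR_BGR2HSV);a=cv2.cvtColor(cv2.imread("pics/top0.png"),cv2.COLOR_BGR2HSV)
for p in[(275,255),(280,252),(281,258),(270,265),(276,272),(280,280),(290,275),(303,246),(330,308)]:print("t",p,a[p[1],p[0]],t[p[1],p[0]])
# ascii brightness, 3x compact
for y in range(176,256,3): print(y,' '.join("%3d"%s[y,x,2] for x in range(246,326,4)),'|',' '.join("%2d"%min(99,s[y,x,1]) for x in range(246,326,4)))
```

```text
(276, 188) [ 21  34 158] [ 23  33 101]
(282, 191) [ 23  32 159] [ 23  33 102]
(265, 192) [ 24  32 151] [25 35 96]
(300, 202) [ 8 17 60] [ 16 109 143]
(303, 205) [18 22 57] [ 17 109 126]
(298, 217) [ 17 106 137] [ 18 119  58]
(299, 226) [ 17 108  73] [ 17 109  63]
(282, 240) [ 18 103 149] [14 57 67]
(275, 238) [ 18 104  93] [ 18 105  95]
(292, 236) [ 18 106  70] [ 18 105  68]
(347, 215) [ 23  34 158] [ 18  33 102]
(317, 271) [ 32  27 162] [ 25  31 107]
t (275, 255) [18 97 92] [ 16 104  76]
t (280, 252) [15 35 73] [ 14 110  97]
t (281, 258) [ 20  95 102] [ 16 113  68]
t (270, 265) [ 20  93 104] [14 80 54]
t (276, 272) [ 20  92 103] [15 13 38]
t (280, 280) [ 20 100 102] [150  35  29]
t (290, 275) [ 17 104  98] [17 97 66]
t (303, 246) [ 22  26 107] [17 31 75]
t (330, 308) [ 17  34 104] [18 33 77]
176 157 157 160 159 160 160 160 157 159 160 158  85 125  78  57  58  47 163 162 161 | 32 32 35 35 33 35 35 32 34 33 34 99 41 23 13 18 99 30 27 30
179 148 149 162 160 163 161 160 158 159 157 157  65 124  93  58  60  46 162 163 162 | 31 33 31 32 30 33 35 32 34 34 32 99 43 30 22 17 99 33 31 27
182 
[... 2945 characters left out ...]
73  70  97  92  69  68  63  65  65  67  66  59  69  96 | 99 99 99 99 99 96 99 99 99 99 99 99 99 99 99 99 99 99 99 50
245  71  75  68  68  71  76  73  73  71  65  70  65  65  66  62  64  63  68  90 104 | 99 99 99 99 99 99 99 99 99 99 99 99 99 99 99 99 99 99 57 34
248  68  68  73  72  68  69  76  69  74  68  70  65  65  66  67  65  63  75 101 102 | 99 99 99 99 99 99 99 99 99 99 99 99 99 99 99 98 99 75 33 35
251  68  64  68  71  67  72  70  76  75  65  66  67  64  66  65  63  75 105 103 101 | 98 99 99 99 99 99 99 99 99 99 99 99 99 99 99 99 82 36 35 35
254  70  69  66  70  69  73  72  69  73  70  65  66  64  63  67  70 103 105 109 132 | 99 99 99 99 99 99 99 99 99 99 99 99 99 99 99 99 32 34 33 31
```

The bright handle end, at side (301,203) and top (280,252), matches the predicted small lean on the wall. The other changed regions are arm shadow. I'll check its height and hand in.

Run:
```python
from h import *
P,e=tri((301,203),(279.5,252.5)); print(P,e)
if P[2]>.1: print(close_job())
```

```text
[0.54064855 0.11150905 0.12971457] 0.010722574923610227
the job is handed in; nothing more can be done
None
```

The job is handed in. The scraper stands blade down in the empty compartment, leaning slightly on the wall, and the glue stick is on the table. Rocking lifted the block a few millimetres and slid it up to about 20 mm; it ended flat, roughly 11 mm from its start. The bystanders look undisturbed. No verdict came back.

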